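# Set out the parts trays for reassembling a watch

### The job

Set out the bench for putting the gold watch back together: nest the blue round tray (dial and hands, needed last) in the black base, the red round tray (wheels, needed first) on top of the blue one, and the metal lid on the red one, each fully seated. Stand the white square tray, which does not nest, flat on the green mat in one row with the base and the brass ring, about 85 mm beyond the ring so that the ring comes between it and the stack, and lay the gold watch, dial up, centred on the ring. Keep the open trays level so that nothing spills, and leave the silver watch and the brown jar where they are.

Things in the scene. Friction and masses are not known exactly. Their poses are not given: they have to be found in the camera images.
- bench_mat: Thin dark green mat, 90 x 330 mm, 2 mm thick, fixed on the brown wooden board (top 38 mm above z = 0) that all things stand on. Origin: centre of its underside; x across it, away from the robot; y along it, to the left (turned up to 3.5 degrees). Base and ring stand on its long middle line (x = 0 within 3 mm), about 50 mm either side of its centre; which is left changes.
- tray_base: Weighted black round base for round trays, fixed on the mat: disc 68 mm across, 5 mm high, and on it a rim 56 mm across outside, 48 mm inside, its top 16 mm above the origin; inner floor at 7 mm. Origin: centre of the underside, on the mat. A round tray seated in it has its origin 10 mm above this one.
- case_ring: Brass-coloured case holder ring, 39 mm across, 12 mm high, fixed on the mat; a watch lies flat on top of it. Origin: centre of the underside, on the mat.
- dial_tray: Blue round stacking tray, open, 56 mm across, 22 mm high, about 60 g, in it a white dial and hands. Foot 6 mm high, tapering from 44 mm across to 35 mm at the bottom; it drops into the 48 mm mouth of base or round tray until the shoulder rests on the rim. Origin: centre of the foot's underside, z up. Wall to grip: 9 to 22 mm above the origin. A part nested in its mouth has its origin 16 mm higher.
- wheel_tray: Red round stacking tray, open, 56 mm across, 22 mm high, about 60 g, in it brass wheels. Foot 6 mm high, tapering from 44 mm across to 35 mm at the bottom; it drops into the 48 mm mouth of base or round tray until the shoulder rests on the rim. Origin: centre of the foot's underside, z up. Wall to grip: 9 to 22 mm above the origin. A part nested in its mouth has its origin 16 mm higher.
- tray_lid: Pale grey aluminium lid, 56 mm across, with a black knob, about 50 g. Foot 6 mm high, tapering from 44 mm across to 35 mm at the bottom; it drops into the 48 mm mouth of base or round tray until the shoulder rests on the rim. Origin: centre of the foot's underside, z up. The disc is 6 to 10 mm above the origin; the knob is 18 mm across from 15 to 24 mm above it, 15 mm across below that.
- square_tray: White square tray, open, 50 x 50 x 18 mm, walls 3 mm, flat bottom, some screws and pins in it, about 50 g. Origin: centre of the underside, x and y along its sides, z up. Its place: on the mat, in one row with base and ring, on the side of the ring away from the base, centre 85 mm from the ring's.
- gold_watch: Gold-coloured watch head without strap, lying dial up, 40 x 33 x 11 mm, about 35 g. Origin: centre of the underside; x along the 40 mm from lugs to lugs; y across the case (33 mm, with the crown), the way to grip it, low down: the case is widest 3 to 7 mm above the origin; z up through the dial.
- silver_watch: Silver-coloured watch head with a white dial, 44 x 37 x 11 mm, loose; belongs to another job. Origin: centre of the underside.
- brown_jar: Dark brown jar with a light brown cap, 34 mm across, 40 mm high, loose; only stands about. Origin: centre of the underside. (Also near: an upright post of the stall, 30 mm thick, at x = 0.39, y = -0.29, from the floor to above the arm: reach round it.)
Not all that is in view belongs to the job. What is shaped like the tray_lid but pink is not meant.

How it is judged:
At the end, for the whole second after the job is handed in: Blue tray in base, red in blue, lid in red, each centred within 3.5 mm, seated within 2.5 mm, level; square tray flat on the mat, 65 to 105 mm from the ring, over 155 mm from the base, within 15 mm of the mat's long middle line; gold watch dial up on the ring within 10 mm; all released, at rest (horizontal distance between dial_tray and tray_base below 0.0035 m and z of dial_tray in the frame of tray_base between 0.0075 and 0.0125 m and angle between each of dial_tray, wheel_tray, tray_lid, square_tray's own z axis and vertical below 0.07 rad and horizontal distance between wheel_tray and dial_tray below 0.0035 m and z of wheel_tray in the frame of dial_tray between 0.0135 and 0.0185 m and horizontal distance between tray_lid and wheel_tray below 0.0035 m and z of tray_lid in the frame of wheel_tray between 0.0135 and 0.0185 m and horizontal distance between square_tray and case_ring between 0.065 and 0.105 m and horizontal distance between square_tray and tray_base above 0.155 m and x of square_tray in the frame of bench_mat between -0.015 and 0.015 m and z of square_tray in the frame of bench_mat between -0.001 and 0.005 m and horizontal distance between gold_watch and case_ring below 0.01 m and z of gold_watch in the frame of case_ring between 0.009 and 0.015 m and angle between gold_watch's own z axis and vertical below 0.1 rad and linear speed of each of dial_tray, wheel_tray, tray_lid, square_tray, gold_watch below 0.02 m/s); the robot touches nothing.
It fails at once if the blue tray is tipped so that its parts spill (more than 35 degrees) (angle between dial_tray's own z axis and vertical above 0.61 rad).
It fails at once if the red tray is tipped so that its parts spill (more than 35 degrees) (angle between wheel_tray's own z axis and vertical above 0.61 rad).
It fails at once if the white square tray is tipped so that its parts spill (more than 35 degrees) (angle between square_tray's own z axis and vertical above 0.61 rad).
It fails at once if the silver watch is pushed away (more than 20 mm) (distance of silver_watch from where it was at the start of the episode above 0.02 m).
It fails at once if the brown jar is pushed away (more than 20 mm) (distance of brown_jar from where it was at the start of the episode above 0.02 m).
It also fails if it takes over 109 s, if anything falls off the work surface, if the arm or the gripper's body presses on something with over 40 N, if the wrist force passes 120 N, or if a joint passes its speed limit or range.

### The arm

A 6-joint arm with a two-finger parallel gripper is mounted at the origin on a cart in front of the work surface, level with it; the furniture and walls round the work are solid. World frame = base frame: x ahead of the robot, y to its left, z up, the work surface at z = 0. Lengths are in m, angles in rad, forces in N, time in s.
With the tool pointing down it reaches from about 0.375 to 0.975 m from the base axis. Payload 3.8 kg.
Tool frame: the origin (TCP) lies at the very end of the fingers, on their centre line; the grasp point (between the pads) lies 19 mm behind it; z points along the fingers, y is the line along which they close (so a half turn about z gives the same grasp; the last joint's range is limited). The gripper opens to 85 mm and grips with 20 to 120 N. Pads are 22 mm wide; open, the fingers measure 114 mm over their backs; the gripper's body (76 mm by 85 mm) begins 54 mm behind the grasp point. The pads swing forward as they close: fully open they stand 13 mm farther back than shut.
Start: joints at [1.307, 0.264, 1.604, -0, 1.274, -0.037], TCP at [0.152, 0.658, 0.231] pointing down, gripper open.
Joint ranges: [-2.63, 2.63], [-0.94, 2.18], [0.31, 2.57], [-1.31, 4.45], [0, 2.66], [-2.55, 2.55]. Speed limits (rad/s): [2.57, 2.57, 3.14, 3.14, 3.14, 3.14].

### API

Orientations are given as a rotation vector (axis times angle).
In Python, from workcell import bot gives the robot as it stands.
- The arm moves only by the shell command python3 -m creep 'ROWS' [FORCE]. ROWS is JSON, a list of rows, each a list of 5 numbers: the shift along the tool's x, y, z in units of 0.05 m (1.0 is 0.05 m), then the turn about the tool's z in units of 0.1 rad (1.0 is 0.1 rad), then the opening, from 0 (shut) to 1 (fully open). In form: [[tx, ty, tz, spin, hand], ...]. A call has 1 to 20 rows; each row shifts and turns the commanded pose from where the row before left it, along the tool's axes as they then stand; what a row does not reach is not made up. A row lasts 1/8 s, in which the tool goes at most 62.5 mm and 10.7 degrees, less where a joint would pass 70% of its speed; a pose out of reach is approached as far as the arm can. A call with a number of a shift or a turn outside -1 to 1 is refused whole. A call with a gripper value outside its range is refused whole. The fingers move at their own pace and stop on an object; FORCE is the grip in N (left out, the last holds). Time passes only in rows, so rows that do not move let the fingers close. It gives the time, the measured TCP pose, the force, the opening and the grip force at its end, in the units of the state.
- bot.read_state(): the state, without advancing time (a new reading comes with each control period).
- bot.read_camera(name): name is "side" or "top" or "wrist"; returns a dict with "pixels" (400x640x3 uint8, red, green, blue), "vfov" (degrees; the focal length in pixels is half the picture's height over the tangent of half this angle, whatever the lens; pixels are square), "cx", "cy" (the principal point, pixels), "world_to_cam" (4x4, takes a point from world to camera coordinates). Camera axes: x right, y down, z forward; pixel columns grow to the right and rows downward; lengths in m; the calibration is good to about 2 mm. The wrist camera is an equidistant fisheye: a pixel r from the principal point sees the ray r / f radians off the axis. A picture is of the moment at which its call begins. There is no depth.
- bot.finish_job(): hands the job in; it is judged then, once.
Trained networks look in a picture, given as the dict that the camera call returned (one of the last four; its "shot" number tells which), for a name from the list of things; names that differ only in an ending like _2 or _b are one class to them, and where a whole thing is asked for, a point or a joint stands for the part that bears it (a point fixed in the world has none). Each returns a list of dicts, best first, with "score" (0 to 1); they miss things now and then, are a little off and sometimes report something else, mostly with a low value. They report only what shows in the picture. A call takes as long as a camera call. They do not tell look-alikes from the thing itself.
- bot.look_for(target, picture): "bbox" ([left, top, right, bottom] in pixels, round what is visible of it).
- bot.regions_of(target, picture): "mask" (400x640 bool, what is visible of it) and "bbox" ([left, top, right, bottom] in pixels, round what is visible of it).
The state is a dict: "time": time; "q": joint angles; "joint_vel": joint speeds; "joint_torque": joint torques, N m; "tool_pos": TCP position; "tcp_rot": TCP orientation; "wrist_force": force on the tool from outside, world axes, zero at the start; "torque": the same for the moment, N m; "width": opening from 0.0 (shut) to 1.0 (fully open); "grip_force": force on a finger pad.
Only numpy, scipy, OpenCV 4.12 (cv2) and the standard library are available. Lean on these libraries where they do the work, as an engineer would, in place of code of your own. Each camera call takes 0.05 s, during which the arm holds its last target. There are 200 camera calls.

## Working session

There is one attempt and no reset: what is moved stays moved. The work goes in short steps, Python scripts to look and compute and a shell command to move; the robot and the scene stay as the last step left them, time stands still between calls to the robot, and variables do not carry over. Pictures are saved under pics/ and viewed, at most 17 in all, crops included, and the job is handed in when it is done.

```bash
ls; mkdir -p pics; cat > h.py <<'E'
import numpy as np, cv2
from workcell import bot
def ray(p,u,v,fish):
    f=200/np.tan(np.radians(p["vfov"])/2); x=(u-p["cx"])/f; y=(v-p["cy"])/f
    if fish:
        r=np.hypot(x,y); s=np.sin(r)/r if r>1e-9 else 1; d=np.array([x*s,y*s,np.cos(r)])
    else: d=np.array([x,y,1.])
    T=np.linalg.inv(p["world_to_cam"]); d=T[:3,:3]@d
    return T[:3,3], d/np.linalg.norm(d)
def atz(p,u,v,z,fish=False):
    o,d=ray(p,u,v,fish); return o+d*(z-o[2])/d[2]
def save(p,n,crop=None,s=1):
    im=p["pixels"][:,:,::-1]
    if crop: a,b,c,d=crop; im=im[b:d,a:c]
    cv2.imwrite(f"pics/{n}.png",cv2.resize(np.ascontiguousarray(im),None,fx=s,fy=s,interpolation=cv2.INTER_CUBIC))
def tri(rs):
    A=sum(np.eye(3)-np.outer(d,d) for o,d in rs); b=sum((np.eye(3)-np.outer(d,d))@o for o,d in rs)
    return np.linalg.solve(A,b)
NAMES="bench_mat tray_base case_ring dial_tray wheel_tray tray_lid square_tray gold_watch silver_watch brown_jar".split()
E
python3 - <<'E'
from h import *
np.set_printoptions(precision=4,suppress=True)
for c in ("top","side"):
    p=bot.read_camera(c); save(p,c); T=np.linalg.inv(p["world_to_cam"]); print(c,p["vfov"],T[:3,3],T[:3,2],p["pixels"].shape)
    for n in NAMES:
        for r in bot.regions_of(n,p)[:3]:
            m=r["mask"]; ys,xs=np.nonzero(m); print(n,round(r["score"],2),r["bbox"],xs.mean().round(1),ys.mean().round(1), atz(p,xs.mean(),ys.mean(),.05)[:2] if c=="top" else "")
print(bot.read_state())
E
```

```text
pics
top 49.18900345024473 [0.265  0.0694 1.1643] [ 0.2372 -0.0302 -0.971 ] (400, 640, 3)
bench_mat 0.58 [242.9, 213.6, 371.8, 263.1] 304.3 237.3 [0.4562 0.0895]
tray_base 0.95 [315.4, 221.5, 340.5, 244.5] 324.8 233.3 [0.4596 0.0358]
case_ring 0.51 [281.4, 232.1, 295.1, 247.4] 286.8 240.5 [0.4538 0.1351]
dial_tray 0.94 [353.0, 176.9, 375.5, 199.4] 366.6 187.5 [ 0.5668 -0.0907]
wheel_tray 0.64 [303.4, 182.6, 328.2, 201.2] 315.3 192.1 [0.5724 0.0459]
tray_lid 0.78 [406.0, 171.2, 427.2, 188.5] 415.3 180.7 [ 0.5683 -0.2219]
tray_lid 0.63 [255.1, 189.8, 274.1, 211.5] 261.1 199.3 [0.5717 0.19  ]
square_tray 0.73 [327.9, 156.6, 353.7, 179.0] 340.9 167.0 [ 0.6323 -0.0312]
silver_watch 0.68 [231.9, 170.5, 242.0, 185.0] 236.3 177.6 [0.6398 0.2496]
brown_jar 0.64 [281.4, 166.2, 295.7, 175.7] 288.3 171.7 [0.6379 0.1102]
side 55.711333646002785 [0.2217 0.3659 0.7499] [ 0.4094 -0.4115 -0.8143] (400, 640, 3)
bench_mat 0.72 [268.7, 196.1, 402.1, 327.4] 333.1 263.3 
tray_base 0.81 [338.3, 225.2, 371.1, 249.9] 355.3 239.2 
case_ring 0.6 [315.9, 262.1, 334.8, 278.6] 325.0 270.4 
dial_tray 0.76 [346.8, 
[... 214 characters left out ...]
y 0.84 [308.1, 164.2, 332.1, 188.9] 319.7 175.7 
gold_watch 0.65 [208.2, 290.0, 227.4, 303.5] 217.9 296.1 
silver_watch 0.59 [212.0, 242.5, 234.5, 259.1] 223.2 249.9 
brown_jar 0.82 [266.1, 197.1, 280.4, 215.2] 274.3 207.2 
{'time': 1.1, 'q': array([ 1.3071,  0.2639,  1.604 , -0.    ,  1.2737, -0.0369]), 'joint_vel': array([-0.0024, -0.0011, -0.0001,  0.0003, -0.0006,  0.0002]), 'joint_torque': array([ -0.0002, -51.509 , -36.7732,  -0.0001,   0.001 ,   0.    ]), 'tool_pos': array([0.1518, 0.6577, 0.2313]), 'tcp_rot': array([0.3555, 3.1214, 0.    ]), 'wrist_force': array([-0.2497,  0.0673,  0.1549]), 'torque': array([-0.0279, -0.0107,  0.0071]), 'grip_force': 0.0, 'width': 0.9996040082472726}
```

View pics/top.png

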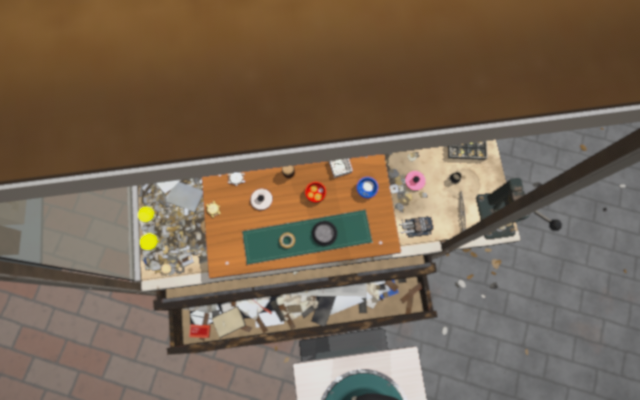

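View pics/side.png

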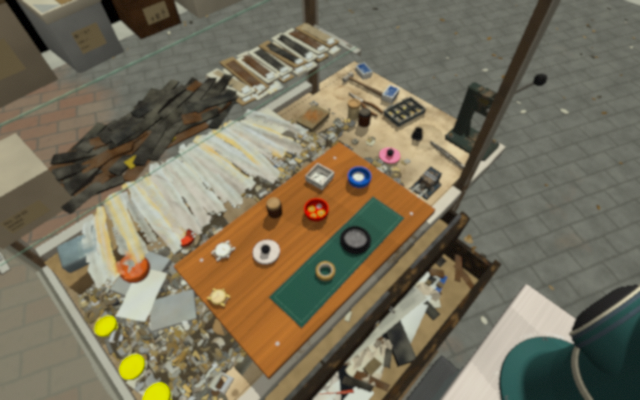

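The top view shows blue (366,187), red (315,192), the white square (340,167), jar (288,171), base (324,233), ring (287,240), silver watch (236,178) and gold watch (213,208). There are two lid shapes: pale grey on the board at (261,199) and pink at (415,181), which is not meant. The side view shows the same arrangement. Ring is left of base, so the square tray goes to about y = 0.22.

```bash
cat >> h.py <<'E'
def pose():
    s=bot.read_state(); R=cv2.Rodrigues(np.array(s["tcp_rot"]))[0]; return s,np.array(s["tool_pos"]),R
def togo(x,y,z,yaw):  # yaw (deg) = world angle of tool y
    s,t,R=pose(); c=np.degrees(np.arctan2(R[1,1],R[0,1])); d=(yaw-c+90)%180-90
    a=np.radians(yaw if abs(((c+d)-yaw+180)%360-180)<1 else yaw+180)
    Y=np.array([np.cos(a),np.sin(a),0]); Z=np.array([0,0,-1.]); X=np.cross(Y,Z)
    v=np.array([x,y,z])-t; print("spin",(-np.radians(d)/.1).round(2),"xyz units after spin",(np.array([X@v,Y@v,Z@v])/.05).round(2))
E
python3 - <<'E'
from h import *
np.set_printoptions(precision=4,suppress=True)
P=[bot.read_camera(c) for c in ("top","side")]
for n in NAMES:
    R=[[ (ray(p,*np.argwhere(r["mask"]).mean(0)[::-1],False)) for r in bot.regions_of(n,p)[:2]] for p in P]
    for a in R[0]:
        for b in R[1]:
            q=tri([a,b]); e=np.linalg.norm(np.cross(a[1],q-a[0]))
            if e<.01: print(n,q,round(e,4))
print("gold", tri([ray(P[0],213,208,False),ray(P[1],218,296,False)]))
togo(.5,.2,.28,90)
E
```

```text
bench_mat [ 0.4691  0.0903 -0.003 ] 0.0039
bench_mat [0.4343 0.0844 0.1448] 0.006
tray_base [0.4611 0.0369 0.0468] 0.0009
case_ring [0.4527 0.1351 0.057 ] 0.0006
dial_tray [ 0.5655 -0.0906  0.0576] 0.0008
wheel_tray [0.5711 0.0456 0.0583] 0.0006
tray_lid [ 0.5806 -0.2315  0.0136] 0.0004
tray_lid [0.5724 0.1896 0.0509] 0.0007
square_tray [ 0.6317 -0.0275  0.0594] 0.0032
gold_watch [0.5624 0.3171 0.0543] 0.0002
gold [0.5649 0.3173 0.0501]
spin -2.27 xyz units after spin [-6.96 -9.15 -0.97]
```

```bash
python3 -m creep '[[0,0,-0.3,-0.75,1],[0,0,-0.3,-0.75,1],[0,0,-0.3,-0.75,1],[-0.6,-0.76,0,0,1],[-0.6,-0.76,0,0,1],[-0.6,-0.76,0,0,1],[-0.6,-0.76,0,0,1],[-0.6,-0.76,0,0,1],[-0.6,-0.76,0,0,1],[-0.6,-0.76,0,0,1],[-0.6,-0.76,0,0,1],[-0.6,-0.76,0,0,1],[-0.6,-0.76,0,0,1],[-0.6,-0.76,0,0,1],[-0.4,-0.76,0,0,1],[0,0,0,0,1],[0,0,0,0,1]]'
cat > look.py <<'E'
# wrist look: masks -> ray at known height; prints world xy at z guess
import sys
from h import *
np.set_printoptions(precision=4,suppress=True)
ZC=dict(tray_base=.052,case_ring=.052,dial_tray=.055,wheel_tray=.055,tray_lid=.050,square_tray=.052,gold_watch=.045,silver_watch=.045,brown_jar=.07)
def look(name,targets=ZC):
    p=bot.read_camera("wrist"); save(p,name); T=np.linalg.inv(p["world_to_cam"]); print("cam",T[:3,3],T[:3,2])
    out={}
    for n in targets:
        for r in bot.regions_of(n,p)[:2]:
            ys,xs=np.nonzero(r["mask"]); c=cv2.minEnclosingCircle(np.c_[xs,ys].astype(np.float32))
            print(n,round(r["score"],2),np.round(r["bbox"],0),"cen",atz(p,xs.mean(),ys.mean(),ZC[n],True)[:2],"circ",atz(p,*c[0],ZC[n],True)[:2],len(xs))
            out.setdefault(n,[]).append(ray(p,xs.mean(),ys.mean(),True))
    return p,out
if __name__=="__main__": look(sys.argv[1])
E
python3 look.py w1
```

```text
time: 4.32
tool_pos: [0.5008, 0.2012, 0.2763]
tcp_rot: [-0.004, -3.141, -0.001]
wrist_force: [-0.5, 0.6, 0.2]
width: 1.004
grip_force: 0.0
cam [0.4256 0.2009 0.4178] [ 0.2913  0.0012 -0.9566]
tray_base 0.85 [164. 113. 215. 166.] cen [0.4603 0.0421] circ [0.4597 0.042 ] 2022
case_ring 0.77 [248. 120. 281. 147.] cen [0.4542 0.1353] circ [0.4541 0.1355] 478
dial_tray 0.82 [102. 199. 131. 238.] cen [ 0.5644 -0.0883] circ [ 0.5646 -0.0882] 1015
wheel_tray 0.86 [182. 203. 219. 244.] cen [0.5695 0.0466] circ [0.5703 0.0457] 1278
tray_lid 0.79 [290. 203. 329. 243.] cen [0.5708 0.1898] circ [0.5706 0.1897] 1341
tray_lid 0.7 [ 66. 203.  89. 229.] cen [ 0.563  -0.1868] circ [ 0.5632 -0.1851] 431
square_tray 0.93 [144. 242. 185. 281.] cen [ 0.6339 -0.0259] circ [ 0.6353 -0.0274] 1131
gold_watch 0.67 [398. 202. 413. 232.] cen [0.5649 0.3173] circ [0.5639 0.3173] 408
gold_watch 0.22 [236. 255. 266. 288.] cen [0.6456 0.1061] circ [0.6451 0.1039] 654
silver_watch 0.75 [114.  89. 356. 180.] cen [0.4582 0.1129] circ [0.4533 0.1032] 14135
silver_watch 0.68 [336. 256. 369. 283.] cen [0.6396 0.2513] circ [0.6385 0.2514] 574
brown_jar 0.89 [239. 256. 268. 288.] cen [0.6311 0.1127] circ [0.6311 0.1117] 687
brown_jar 0.69 [145. 245. 184. 278.] cen [ 0.6233 -0.0158] circ [ 0.6234 -0.0158] 1109
```

View pics/w1.png

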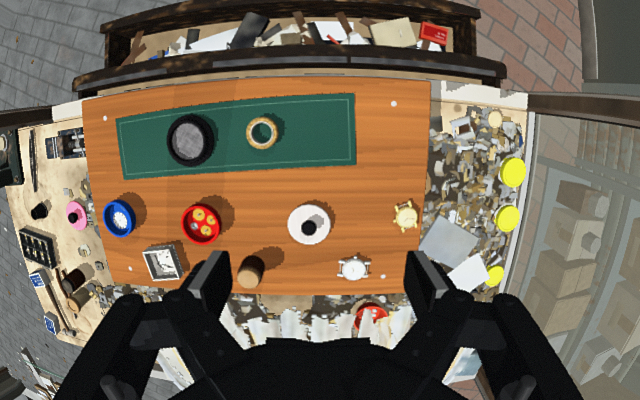

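The wrist view shows the grey-white lid at (310,223) on the board and the pink one at (77,215) beyond the board. The description "pale grey aluminium, black knob" fits (310,223). I'll confirm that in an enlarged crop and go above the blue tray.

```bash
python3 - <<'E'
from h import *
im=cv2.imread("pics/w1.png"); a=im[190:260,275:435]; b=im[190:260,50:210]
cv2.imwrite("pics/lids.png",cv2.resize(np.vstack([a,b]),None,fx=4,fy=4,interpolation=cv2.INTER_CUBIC))
togo(.565,-.09,.17,90)
E
```

```text
spin -0.01 xyz units after spin [-1.28 -5.83  2.13]
```

View pics/lids.png

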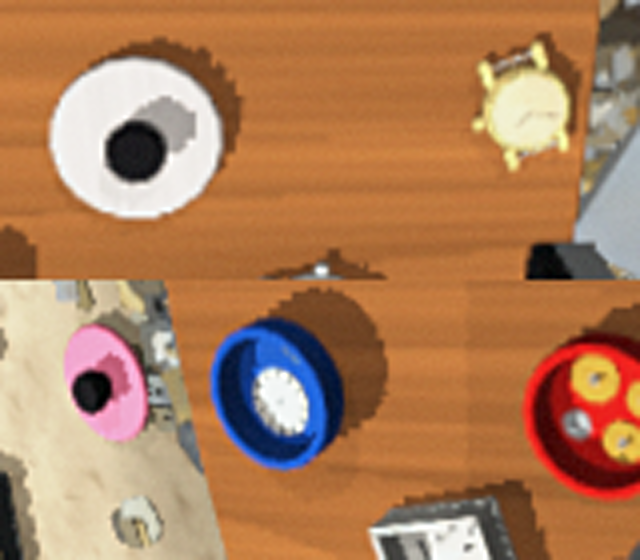

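```bash
python3 -m creep '[[-0.1,-0.64,0.2,0,1],[-0.1,-0.64,0.2,0,1],[-0.1,-0.64,0.2,0,1],[-0.1,-0.64,0.2,0,1],[-0.2,-0.64,0.2,0,1],[-0.2,-0.64,0.2,0,1],[-0.2,-0.66,0.2,0,1],[-0.2,-0.66,0.2,0,1],[-0.1,-0.66,0.2,0,1],[0,0,0.3,0,1],[0,0,0,0,1],[0,0,0,0,1]]' && python3 look.py w2
```

```text
time: 6.32
tool_pos: [0.5654, -0.0891, 0.1714]
tcp_rot: [-0.001, -3.141, -0.0]
wrist_force: [-0.1, 0.7, 1.2]
width: 0.997
grip_force: 0.0
cam [ 0.4902 -0.0895  0.3128] [ 0.2914  0.0015 -0.9566]
tray_base 0.91 [420.  46. 486. 119.] cen [0.4625 0.0303] circ [0.4628 0.0302] 3606
tray_base 0.41 [430. 171. 483. 232.] cen [0.5712 0.0446] circ [0.5712 0.0446] 2592
case_ring 0.73 [522.  71. 550. 107.] cen [0.4556 0.1276] circ [0.4557 0.1278] 868
dial_tray 0.98 [283. 164. 341. 227.] cen [ 0.565  -0.0919] circ [ 0.565  -0.0921] 3280
wheel_tray 0.76 [431. 169. 486. 231.] cen [0.5701 0.0431] circ [0.5706 0.0433] 2604
wheel_tray 0.57 [541. 176. 576. 223.] cen [0.5695 0.1775] circ [0.5698 0.1789] 1224
tray_lid 0.86 [165. 172. 212. 221.] cen [ 0.5672 -0.2122] circ [ 0.5674 -0.2124] 1791
square_tray 0.77 [350. 236. 402. 291.] cen [ 0.6338 -0.0328] circ [ 0.6341 -0.0326] 2661
gold_watch 0.59 [285. 164. 343. 226.] cen [ 0.5679 -0.092 ] circ [ 0.5679 -0.0919] 3148
gold_watch 0.57 [613. 180. 624. 210.] cen [0.5643 0.3158] circ [0.5641 0.313 ] 306
brown_jar 0.59 [481. 240. 522. 279.] cen [0.6316 0.0992] circ [0.6319 0.0989] 1102
```

Crop confirmed: the grey-white lid with the black knob near the gold watch is the one meant, and the other is pink. Grasping blue.

```bash
python3 -m creep '[[0,-0.05,0.5,0,0.95],[0,0,0.5,0,0.9],[0,0,0.5,0,0.9],[0,0,0.5,0,0.9],[0,0,0.37,0,0.9],[0,0,0.2,0,0.9],[0,0,0,0,0.9],[0,0,0,0,0.6],[0,0,0,0,0.5],[0,0,0,0,0.5],[0,0,0,0,0.5],[0,0,0,0,0.5]]' 30
```

```text
time: 8.32
tool_pos: [0.5667, -0.0928, 0.0443]
tcp_rot: [0.003, 3.139, -0.001]
wrist_force: [-1.3, -0.3, 6.4]
width: 0.637
grip_force: 32.1
```

```bash
python3 -m creep '[[0,0,-0.2,0,0.5],[0,0,-0.4,0,0.5],[0,0,-0.5,0,0.5],[0,0,-0.5,0,0.5],[0.1,0.4,-0.5,0,0.5],[0.2,0.5,-0.5,0,0.5],[0.2,0.5,-0.3,0,0.5],[0.1,0.5,0,0,0.5],[0.1,0.5,0,0,0.5],[0,0.2,0,0,0.5],[0,0,0,0,0.5],[0,0,0,0,0.5]]' && python3 look.py w3
```

```text
time: 9.82
tool_pos: [0.5309, 0.0369, 0.1879]
tcp_rot: [0.003, 3.141, -0.001]
wrist_force: [1.4, 0.9, -0.4]
width: 0.64
grip_force: 31.9
cam [0.4557 0.0367 0.3294] [ 0.2917  0.0004 -0.9565]
tray_base 0.57 [281.  76. 353. 152.] cen [0.4612 0.0363] circ [0.4613 0.0363] 4260
tray_base 0.16 [538. 198. 559. 232.] cen [0.5603 0.3084] circ [0.5602 0.3077] 461
case_ring 0.61 [402.  91. 443. 132.] cen [0.4546 0.1316] circ [0.4548 0.1314] 926
dial_tray 0.98 [262. 210. 370. 318.] cen [0.6065 0.0365] circ [0.6078 0.0367] 9886
wheel_tray 0.54 [311. 197. 352. 218.] cen [0.5472 0.0494] circ [0.5514 0.0489] 324
tray_lid 0.84 [ 95. 201. 130. 239.] cen [ 0.5635 -0.1962] circ [ 0.5635 -0.1972] 972
tray_lid 0.7 [436. 201. 483. 249.] cen [0.5708 0.1856] circ [0.5705 0.1854] 1729
square_tray 0.6 [259. 289. 279. 306.] cen [ 0.654  -0.0192] circ [ 0.6534 -0.0184] 211
gold_watch 0.73 [539. 200. 558. 230.] cen [0.5635 0.3154] circ [0.5635 0.3147] 416
silver_watch 0.93 [475. 262. 510. 289.] cen [0.6391 0.2488] circ [0.6399 0.2489] 557
```

View pics/w3.png

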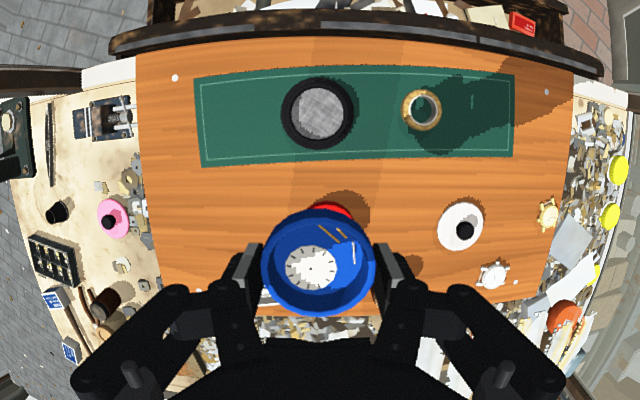

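Blue hangs level in the fingers at (316,264); the base is at (316,114), almost under the camera, and the ring at (421,110). Next I'll get the tray's offset in the hand.

```bash
python3 - <<'E'
from h import *
p=bot.read_camera("wrist"); r=bot.regions_of("dial_tray",p)[0]; m=r["mask"].astype(np.uint8)
(c,ax,an)=cv2.fitEllipse(max(cv2.findContours(m,0,cv2.CHAIN_APPROX_NONE)[0],key=len)); print(c,ax)
for z in (.19,.195,.2,.204): print(z,atz(p,*c,z,True), [np.ptp([atz(p,c[0]+s*ax[0]/2,c[1],z,True)[1] for s in(-1,1)])])
togo(.4612,.0366,.075,90)
E
```

```text
(317.6628112792969, 262.53021240234375) (108.44279479980469, 114.46623992919922)
0.19 [0.5318051  0.03720355 0.19      ] [np.float64(0.05581311841459174)]
0.195 [0.52906295 0.03720019 0.195     ] [np.float64(0.05380809801036357)]
0.2 [0.5263208  0.03719684 0.2       ] [np.float64(0.0518030776061354)]
0.204 [0.52412709 0.03719416 0.204     ] [np.float64(0.05019906128275288)]
spin -0.02 xyz units after spin [ 1.39 -0.02  2.26]
```

```bash
python3 - <<'E'
from h import *
P=[bot.read_camera(c) for c in ("wrist","side","top")]
for p in P: print(200/np.tan(np.radians(p["vfov"])/2),p["vfov"],p["cx"],p["cy"])
R=[]
for p in P[1:]:
    r=bot.regions_of("dial_tray",p)[0]; ys,xs=np.nonzero(r["mask"]); print(r["score"],r["bbox"]); R.append(ray(p,xs.mean(),ys.mean(),False))
print(tri(R))
save(P[1],"s3",(270,120,450,300),4)
E
```

```text
309.70691628693146 65.70646984690485 317.5966151145803 198.76264289772263
378.4420674211864 55.711333646002785 326.1116476025353 201.87293234191517
436.94866492681155 49.18900345024473 321.2168214052486 204.31204998093526
0.62 [324.7, 162.1, 347.8, 190.8]
0.69 [307.0, 192.7, 333.0, 203.4]
[0.51505299 0.04166834 0.21335005]
```

View pics/s3.png

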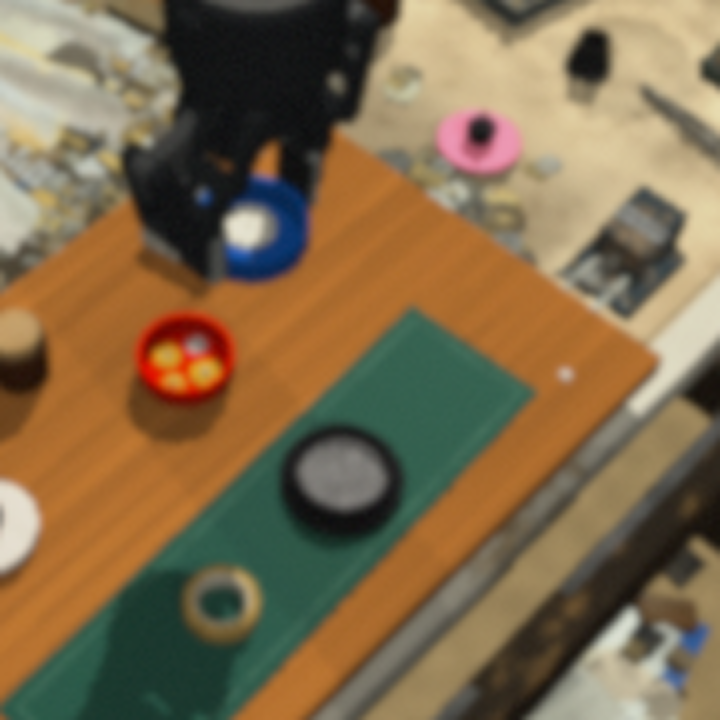

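Side crop: the blue tray hangs level in the fingers (crop 250,228), and the base is at (342,480), empty. I'll set it in.

```bash
python3 -m creep '[[0.4,0,0.1,0,0.5],[0.5,0,0.2,0,0.5],[0.49,0,0.4,0,0.5],[0,0,0.5,0,0.5],[0,0,0.5,0,0.5],[0,0,0.4,0,0.5],[0,0,0.2,0,0.5],[0,0,0.1,0,0.5],[0,0,0.1,0,0.5],[0,0,0.06,0,0.5],[0,0,0.06,0,0.5],[0,0,0,0,0.5]]' && python3 -m creep '[[0,0,0,0,0.5]]'
```

```text
time: 12.18
tool_pos: [0.4613, 0.0376, 0.0568]
tcp_rot: [0.003, 3.141, -0.0]
wrist_force: [-0.5, 0.6, -0.3]
width: 0.637
grip_force: 31.9
time: 12.3
tool_pos: [0.4613, 0.0376, 0.0569]
tcp_rot: [0.003, 3.141, -0.0]
wrist_force: [0.2, -0.3, 0.2]
width: 0.638
grip_force: 31.9
```

```bash
python3 -m creep '[[0,0,0.03,0,0.5],[0,0,0.02,0,0.5],[0,0,0,0,0.5]]' && python3 -m creep '[[0,0,0,0,0.75],[0,0,0,0,0.85],[0,0,0,0,0.9],[0,0,-0.2,0,0.9],[0,0,-0.4,0,0.9],[0,0,-0.5,0,0.9],[0,0,-0.5,0,0.9],[-0.4,0,-0.5,0,0.9],[-0.5,0,-0.5,0,0.9],[-0.5,0,0,0,0.9],[-0.1,0,0,0,0.9],[0,0,0,0,0.9],[0,0,0,0,0.9]]' && python3 look.py w4
```

```text
time: 12.68
tool_pos: [0.4615, 0.0376, 0.0562]
tcp_rot: [-0.003, -3.142, 0.0]
wrist_force: [-5.6, -1.1, 14.8]
width: 0.633
grip_force: 33.0
time: 14.3
tool_pos: [0.5348, 0.0375, 0.1836]
tcp_rot: [-0.003, -3.14, 0.0]
wrist_force: [0.1, -0.1, -0.2]
width: 0.903
grip_force: 0.0
cam [0.4599 0.0372 0.3252] [ 0.2898  0.0009 -0.9571]
tray_base 0.88 [278.  73. 354. 147.] cen [0.4641 0.0276] circ [0.4619 0.0363] 675
case_ring 0.88 [403.  85. 442. 123.] cen [0.4552 0.1312] circ [0.4549 0.1313] 963
dial_tray 0.72 [282.  75. 349. 146.] cen [0.4614 0.0375] circ [0.4613 0.0376] 3533
wheel_tray 0.86 [297. 196. 356. 258.] cen [0.5697 0.0449] circ [0.5702 0.0447] 2766
tray_lid 0.73 [437. 200. 486. 247.] cen [0.5707 0.1853] circ [0.5707 0.1854] 1803
tray_lid 0.72 [ 95. 199. 125. 233.] cen [ 0.5644 -0.1956] circ [ 0.5642 -0.1947] 1067
square_tray 0.92 [237. 258. 283. 307.] cen [ 0.6354 -0.0246] circ [ 0.6356 -0.0267] 1886
square_tray 0.54 [370. 266. 405. 311.] cen [0.643  0.1079] circ [0.6424 0.1103] 1031
gold_watch 0.89 [542. 198. 559. 229.] cen [0.5628 0.3158] circ [0.5624 0.3139] 463
silver_watch 0.59 [479. 262. 512. 289.] cen [0.6393 0.2478] circ [0.6386 0.2465] 587
brown_jar 0.72 [371. 267. 405. 311.] cen [0.6303 0.1032] circ [0.63   0.1055] 1027
```

View pics/w4.png

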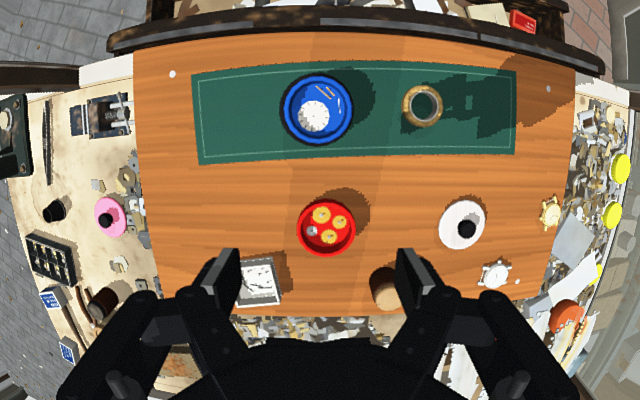

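Blue (316,108) sits concentric in the base, seated with 15 N contact. The red tray is at (326,227). Grasping red.

```bash
python3 -m creep '[[-0.4,0.15,0.3,0,0.9],[-0.33,0,0.4,0,0.9],[0,0,0.5,0,0.9],[0,0,0.5,0,0.9],[0,0,0.5,0,0.9],[0,0,0.4,0,0.9],[0,0,0.2,0,0.9],[0,0,0,0,0.9],[0,0,0,0,0.6],[0,0,0,0,0.5],[0,0,0,0,0.5],[0,0,0,0,0.5],[0,0,0,0,0.5]]' && python3 -m creep '[[0,0,-0.2,0,0.5],[0,0,-0.4,0,0.5],[0,0,-0.5,0,0.5],[0,0,-0.5,0,0.5],[0.1,0,-0.5,0,0.5],[0.3,-0.05,-0.5,0,0.5],[0.3,-0.1,-0.3,0,0.5],[0.1,0,0,0,0.5],[0,0,0,0,0.5],[0,0,0,0,0.5]]' && python3 look.py w5 | egrep "cam|dial|wheel|ring" && python3 - <<'E'
from h import *
p=bot.read_camera("wrist"); r=bot.regions_of("wheel_tray",p)[0]; m=r["mask"].astype(np.uint8)
(c,ax,an)=cv2.fitEllipse(max(cv2.findContours(m,0,cv2.CHAIN_APPROX_NONE)[0],key=len)); print(c,ax); togo(.4613,.0376,.0795,90)
E
```

```text
time: 16.42
tool_pos: [0.574, 0.045, 0.0459]
tcp_rot: [0.003, 3.139, 0.0]
wrist_force: [-1.4, -0.6, 6.2]
width: 0.641
grip_force: 32.1
time: 17.68
tool_pos: [0.5324, 0.0376, 0.1885]
tcp_rot: [-0.003, -3.14, -0.0]
wrist_force: [0.4, 0.1, -1.1]
width: 0.64
grip_force: 32.0
cam [0.4574 0.0373 0.33  ] [ 0.2904  0.0009 -0.9569]
case_ring 0.82 [400.  88. 442. 127.] cen [0.4545 0.1319] circ [0.4551 0.1316] 859
dial_tray 0.8 [284.  78. 345. 147.] cen [0.4612 0.0375] circ [0.4611 0.0374] 3387
wheel_tray 0.69 [260. 204. 374. 312.] cen [0.6027 0.0373] circ [0.605  0.0369] 9710
(317.6640930175781, 258.00494384765625) (107.10581970214844, 113.20037078857422)
spin -0.02 xyz units after spin [1.43 0.   2.2 ]
```

```bash
python3 -m creep '[[0.4,0,0.1,0,0.5],[0.5,0,0.2,0,0.5],[0.5,0,0.4,0,0.5],[0,0,0.5,0,0.5],[0,0,0.4,0,0.5],[0,0,0.3,0,0.5],[0,0,0.15,0,0.5],[0,0,0.1,0,0.5],[0,0,0.06,0,0.5],[0,0,0.05,0,0.5],[0,0,0,0,0.5]]' && python3 -m creep '[[0,0,0.02,0,0.5],[0,0,0,0,0.5]]'
```

```text
time: 19.65
tool_pos: [0.4628, 0.0377, 0.0764]
tcp_rot: [0.003, 3.141, 0.0]
wrist_force: [0.5, -0.6, -0.2]
width: 0.646
grip_force: 32.0
time: 19.9
tool_pos: [0.4627, 0.0377, 0.0754]
tcp_rot: [0.003, 3.141, 0.0]
wrist_force: [-0.3, 0.1, -0.1]
width: 0.639
grip_force: 32.0
```

```bash
python3 -m creep '[[0,0,0.03,0,0.5],[0,0,0.02,0,0.5],[0,0,0,0,0.5]]'
```

```text
time: 20.27
tool_pos: [0.4629, 0.0377, 0.0739]
tcp_rot: [0.003, 3.142, -0.0]
wrist_force: [-3.2, -0.1, 8.9]
width: 0.637
grip_force: 32.6
```

```bash
python3 -m creep '[[0,0,0,0,0.75],[0,0,0,0,0.85],[0,0,0,0,0.9],[0,0,-0.2,0,0.9],[0,0,-0.4,0,0.9],[0,0,-0.5,0,0.9],[0,0,-0.5,0,0.9],[-0.4,0,-0.5,0,0.9],[-0.5,0.3,-0.1,0,0.9],[-0.4,0.5,0,0,0.9],[-0.15,0.5,0,0,0.9],[0,0.5,0,0,0.9],[0,0.5,0,0,0.9],[0,0.5,0,0,0.9],[0,0.25,0,0,0.9],[0,0,0,0,0.9],[0,0,0,0,0.9]]' && python3 look.py w6
```

```text
time: 22.4
tool_pos: [0.5354, 0.1894, 0.1828]
tcp_rot: [-0.003, -3.141, 0.001]
wrist_force: [-0.2, 0.6, 0.4]
width: 0.899
grip_force: 0.0
cam [0.4602 0.1892 0.3243] [ 0.2915  0.0003 -0.9566]
tray_base 0.6 [153.  84. 194. 151.] cen [0.4623 0.0604] circ [0.4614 0.0427] 949
case_ring 0.62 [233.  82. 277. 125.] cen [0.4551 0.1349] circ [0.4547 0.1352] 954
case_ring 0.28 [115.  88. 172. 152.] cen [0.4614 0.0208] circ [0.4618 0.0207] 3044
dial_tray 0.72 [162.  87. 177. 147.] cen [0.4612 0.0559] circ [0.4612 0.0455] 374
dial_tray 0.69 [153.  82. 194. 155.] cen [0.462  0.0614] circ [0.4617 0.0454] 892
wheel_tray 0.68 [109. 251. 159. 296.] cen [ 0.6301 -0.0231] circ [ 0.6315 -0.0229] 1613
wheel_tray 0.62 [117.  86. 172. 152.] cen [0.4609 0.023 ] circ [0.4615 0.0243] 2908
tray_lid 0.8 [ 29. 201.  54. 230.] cen [ 0.5647 -0.1733] circ [ 0.5647 -0.1738] 605
tray_lid 0.73 [290. 199. 348. 254.] cen [0.5705 0.1895] circ [0.5704 0.1893] 2427
square_tray 0.92 [108. 251. 162. 295.] cen [ 0.6318 -0.026 ] circ [ 0.6328 -0.0258] 1624
square_tray 0.59 [159.  89. 179. 146.] cen [0.4637 0.0538] circ [0.4626 0.0438] 450
gold_watch 0.8 [427. 196. 457. 233.] cen [0.5626 0.316 ] circ [0.5623 0.3161] 779
silver_watch 0.96 [354. 269. 394. 299.] cen [0.6394 0.2501] circ [0.6397 0.2495] 812
silver_watch 0.15 [235.  82. 279. 125.] cen [0.4555 0.1337] circ [0.4553 0.1339] 1023
brown_jar 0.72 [234. 267. 264. 308.] cen [0.6307 0.1193] circ [0.6304 0.1146] 728
brown_jar 0.48 [290. 199. 346. 251.] cen [0.5627 0.1893] circ [0.5629 0.1893] 2429
```

View pics/w6.png

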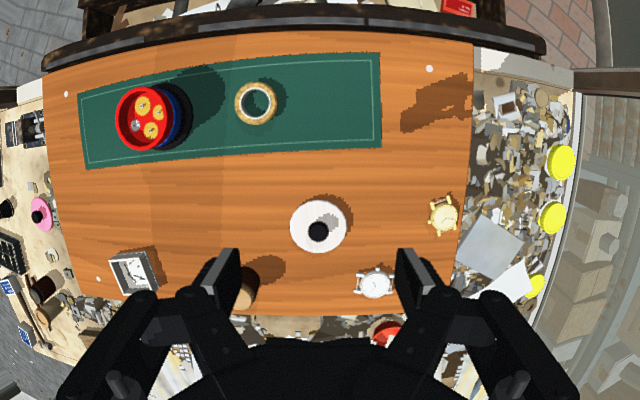

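Red (143,118) is nested on blue. The lid is at (318,227), with its knob at (318,231). Grasping the lid by its knob.

```bash
python3 -m creep '[[-0.4,0,0.3,0,0.6],[-0.33,0,0.4,0,0.6],[0,0,0.5,0,0.6],[0,0,0.5,0,0.6],[0,0,0.5,0,0.6],[0,0,0.3,0,0.6],[0,0,0.14,0,0.6],[0,0,0,0,0.4],[0,0,0,0,0.1],[0,0,0,0,0.1],[0,0,0,0,0.1],[0,0,0,0,0.1],[0,0,0,0,0.1]]' && python3 -m creep '[[0,0,-0.2,0,0.1],[0,0,-0.4,0,0.1],[0,0,-0.5,0,0.1],[0,0,-0.5,0,0.1],[0.2,-0.3,-0.5,0,0.1],[0.3,-0.5,-0.5,0,0.1],[0.3,-0.5,-0.2,0,0.1],[0,-0.5,0,0,0.1],[0,-0.5,0,0,0.1],[0,-0.5,0,0,0.1],[0,-0.24,0,0,0.1],[0,0,0,0,0.1],[0,0,0,0,0.1]]' && python3 look.py w7 | egrep "cam|dial|wheel|base|lid"
```

```text
time: 24.52
tool_pos: [0.5729, 0.1903, 0.052]
tcp_rot: [0.003, 3.14, 0.001]
wrist_force: [-0.3, -0.3, 6.1]
width: 0.185
grip_force: 29.7
time: 26.15
tool_pos: [0.5317, 0.0386, 0.191]
tcp_rot: [0.003, 3.141, 0.001]
wrist_force: [0.8, -0.6, -0.6]
width: 0.19
grip_force: 29.5
cam [0.4565 0.0383 0.3324] [ 0.2917  0.0014 -0.9565]
tray_base 0.83 [279.  78. 311. 144.] cen [0.452  0.0129] circ [0.459  0.0253] 153
tray_base 0.21 [266. 204. 371. 296.] cen [0.5886 0.0382] circ [0.5965 0.0383] 5263
wheel_tray 0.73 [283.  80. 349. 145.] cen [0.4611 0.0374] circ [0.4611 0.0376] 3720
tray_lid 0.63 [266. 203. 371. 296.] cen [0.5888 0.0385] circ [0.5975 0.0385] 5053
tray_lid 0.57 [ 96. 198. 130. 238.] cen [ 0.5634 -0.1964] circ [ 0.5634 -0.1956] 1036
```

View pics/w7.png

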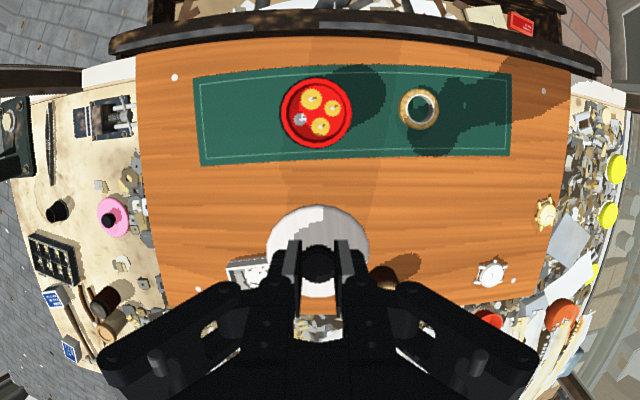

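```bash
python3 - <<'E'
from h import *
p=bot.read_camera("wrist"); r=bot.regions_of("tray_lid",p)[0]; m=r["mask"]; ys,xs=np.nonzero(m); print(r["bbox"],r["score"])
for z in (.183,.187,.19): print(z, atz(p,318,ys.min(),z,True)[0]+.028, [atz(p,c,248,z,True)[:2] for c in (r["bbox"][0],r["bbox"][2])])
togo(.4611,.0375,.11,90)
E
```

```text
[265.7, 204.3, 370.4, 296.8] 0.78
0.183 0.5326824559671756 [array([0.52961649, 0.00999465]), array([0.52973437, 0.06647104])]
0.187 0.5313894136880675 [array([0.52765492, 0.01074179]), array([0.52776963, 0.06570393])]
0.19 0.5304196319787364 [array([0.52618373, 0.01130215]), array([0.52629608, 0.06512859])]
spin -0.02 xyz units after spin [ 1.41 -0.01  1.61]
```

The lid is held level (318,250) and the red tray sits concentric below at (316,113). Lowering the lid.

```bash
python3 -m creep '[[0.4,-0.01,0.1,0,0.1],[0.5,0,0.2,0,0.1],[0.51,0,0.4,0,0.1],[0,0,0.5,0,0.1],[0,0,0.3,0,0.1],[0,0,0.2,0,0.1],[0,0,0.1,0,0.1],[0,0,0.06,0,0.1],[0,0,0,0,0.1]]' && python3 -m creep '[[0,0,0.03,0,0.1],[0,0,0.02,0,0.1],[0,0,0,0,0.1]]'
```

```text
time: 27.88
tool_pos: [0.4615, 0.0376, 0.098]
tcp_rot: [0.003, 3.141, -0.0]
wrist_force: [-0.5, -0.2, -0.9]
width: 0.191
grip_force: 29.5
time: 28.25
tool_pos: [0.4616, 0.0377, 0.0961]
tcp_rot: [0.003, 3.141, -0.0]
wrist_force: [-1.9, 0.2, 5.1]
width: 0.187
grip_force: 30.0
```

```bash
python3 -m creep '[[0,0,0,0,0.35],[0,0,0,0,0.5],[0,0,0,0,0.6],[0,0,-0.2,0,0.6],[0,0,-0.4,0,0.6],[0,0,-0.5,0,0.6],[-0.3,0,-0.5,0,0.7],[-0.5,-0.2,-0.1,0,0.9],[-0.5,-0.3,0,0,0.9],[-0.5,-0.3,0,0,0.9],[-0.5,-0.3,0,0,0.9],[-0.47,-0.2,0,0,0.9],[0,0,0,0,0.9],[0,0,0,0,0.9]]' && python3 look.py w8 | egrep "cam|lid|wheel|ring|square" && python3 - <<'E'
from h import *
p=bot.read_camera("wrist"); save(p,"w8c",(180,0,560,330),2)
r=bot.regions_of("square_tray",p)[0]; m=r["mask"].astype(np.uint8)
c=max(cv2.findContours(m,0,cv2.CHAIN_APPROX_NONE)[0],key=len)[:,0]
q=np.array([atz(p,u,v,.056,True)[:2] for u,v in c]).astype(np.float32)*1000
print(r["score"],r["bbox"],cv2.minAreaRect(q), cv2.boxPoints(cv2.minAreaRect(q)))
E
```

```text
time: 30.0
tool_pos: [0.5989, -0.0273, 0.1803]
tcp_rot: [-0.003, -3.141, -0.0]
wrist_force: [-0.6, 0.0, -0.2]
width: 0.902
grip_force: 0.0
cam [ 0.5238 -0.0277  0.3218] [ 0.2907  0.0011 -0.9568]
case_ring 0.61 [464.  28. 503.  68.] cen [0.457  0.1296] circ [0.4577 0.1287] 928
wheel_tray 0.45 [365.  14. 386.  64.] cen [0.4678 0.0204] circ [0.4609 0.0236] 155
wheel_tray 0.16 [467.  26. 502.  67.] cen [0.4577 0.1277] circ [0.4577 0.1281] 932
tray_lid 0.71 [368.   0. 438.  65.] cen [0.4531 0.0475] circ [0.454  0.0469] 3719
tray_lid 0.69 [119. 145. 161. 188.] cen [ 0.5727 -0.2037] circ [ 0.5727 -0.2043] 1460
square_tray 0.56 [283. 199. 345. 260.] cen [ 0.6351 -0.0317] circ [ 0.6355 -0.0314] 2996
0.88 [281.6, 199.5, 341.6, 255.8] ((635.3492431640625, -31.870708465576172), (56.58294677734375, 50.479248046875), 9.178901672363281) [[603.39386  -11.467265]
 [611.4462   -61.30013 ]
 [667.3046   -52.27415 ]
 [659.25226   -2.441288]]
```

View pics/w8c.png

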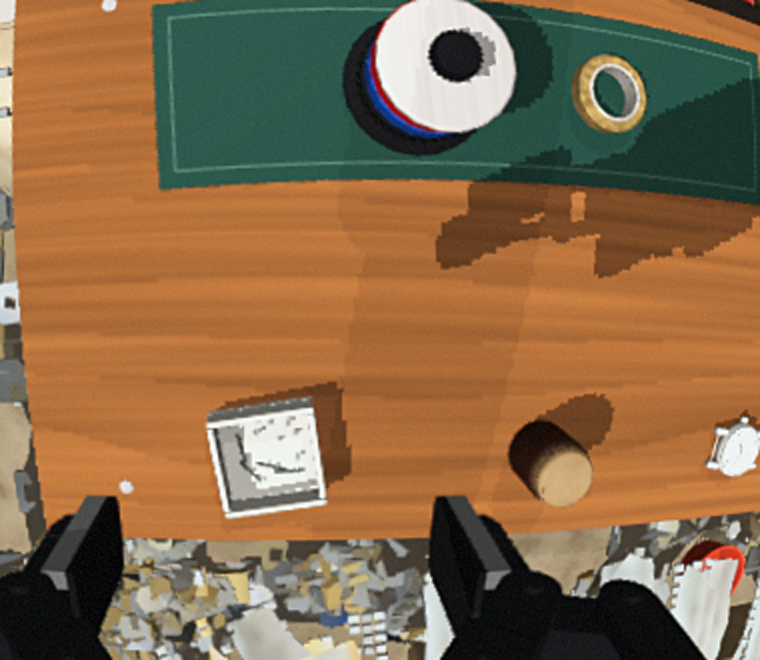

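The crop shows the lid fully covering the stack (crop 445,65), the square tray at crop (268,458), turned about 9°, and the jar at (550,465).

```bash
python3 -c "
from h import *
togo(.6395,-.0315,.041,99.2)"
```

```text
spin -1.62 xyz units after spin [-0.78 -0.21  2.79]
```

```bash
python3 -m creep '[[0,0,0,-0.8,0.9],[0,0,0,-0.82,0.9],[-0.4,-0.11,0.3,0,0.9],[-0.38,-0.1,0.4,0,0.9],[0,0,0.5,0,0.9],[0,0,0.5,0,0.9],[0,0,0.5,0,0.9],[0,0,0.4,0,0.9],[0,0,0.19,0,0.9],[0,0,0,0,0.9],[0,0,0,0,0.6],[0,0,0,0,0.4],[0,0,0,0,0.4],[0,0,0,0,0.4],[0,0,0,0,0.4]]' && python3 -m creep '[[0,0,-0.2,0,0.4],[0,0,-0.4,0,0.4],[0,0,-0.5,0,0.4],[0,0,-0.5,0,0.4],[0,0,-0.5,0,0.4],[0,0,-0.5,0,0.4],[0,0,-0.3,0,0.4],[0,0,0,0.54,0.4],[0,0,0,0.4,0.4],[0,0,0,0,0.4]]' && python3 -c "
from h import *
s,t,R=pose(); print(np.degrees(np.arctan2(R[1,1],R[0,1])))
togo(.53,.2188,.185,93.8)"
```

```text
time: 32.48
tool_pos: [0.6409, -0.0319, 0.0423]
tcp_rot: [-0.251, 3.129, -0.001]
wrist_force: [-0.8, 0.0, 6.8]
width: 0.575
grip_force: 33.0
time: 33.72
tool_pos: [0.6394, -0.0317, 0.1859]
tcp_rot: [0.105, -3.139, -0.0]
wrist_force: [0.3, 0.6, -0.6]
width: 0.577
grip_force: 32.4
93.81939264335176
spin 0.0 xyz units after spin [1.85 5.14 0.02]
```

```bash
python3 -m creep '[[0.17,0.34,0,0,0.4],[0.17,0.48,0,0,0.4],[0.17,0.48,0,0,0.4],[0.17,0.48,0,0,0.4],[0.17,0.48,0,0,0.4],[0.17,0.48,0,0,0.4],[0.17,0.48,0,0,0.4],[0.17,0.48,0,0,0.4],[0.17,0.48,0,0,0.4],[0.17,0.48,0,0,0.4],[0.15,0.48,0,0,0.4],[0,0,0,0,0.4],[0,0,0,0,0.4]]' && python3 look.py w9 | egrep "cam|lid|ring|square|gold"; python3 - <<'E'
from h import *
p=bot.read_camera("wrist"); hsv=cv2.cvtColor(p["pixels"],cv2.COLOR_RGB2HSV)
g=cv2.inRange(hsv,(60,60,20),(95,255,140)); n,l,s,_=cv2.connectedComponentsWithStats(g); k=1+s[1:,4].argmax(); print(s[k])
c=max(cv2.findContours((l==k).astype(np.uint8),0,cv2.CHAIN_APPROX_NONE)[0],key=len)[:,0]
q=np.array([atz(p,u,v,.04,True)[:2] for u,v in c])
q=q[q[:,1]>.06]; print(q[:,1].max())
for y in (.1,.14,.17,.2,.22,.235): 
    w=q[abs(q[:,1]-y)<.006,0]; print(y,w.min(),w.max(),(w.min()+w.max())/2)
E
```

```text
time: 35.35
tool_pos: [0.5297, 0.219, 0.1858]
tcp_rot: [0.106, -3.14, 0.001]
wrist_force: [-0.2, 0.1, -0.1]
width: 0.578
grip_force: 32.4
cam [0.4547 0.2136 0.3272] [ 0.2909  0.0208 -0.9565]
case_ring 0.55 [213.  85. 252. 124.] cen [0.4551 0.1358] circ [0.4552 0.136 ] 967
tray_lid 0.98 [ 93.  86. 144. 147.] cen [0.4636 0.011 ] circ [0.4639 0.0112] 2391
tray_lid 0.57 [ 17. 184.  38. 212.] cen [ 0.5634 -0.1711] circ [ 0.5636 -0.1697] 500
square_tray 0.6 [265. 206. 373. 308.] cen [0.5968 0.2238] circ [0.5962 0.2239] 10526
gold_watch 0.95 [397. 206. 425. 244.] cen [0.5635 0.317 ] circ [0.5628 0.3173] 818
[   67    58   289   100 19553]
0.24828827046421814
0.1 0.4144683687334852 0.5028207644901919 0.4586445666118385
0.14 0.41263706571547165 0.5005741464644482 0.4566056060899599
0.17 0.41131890400420795 0.4992825729778203 0.45530073849101416
0.2 0.4099820349973503 0.498294136854636 0.45413808592599314
0.22 0.40925792633238567 0.4974148963780968 0.4533364113552413
0.235 0.4082812880760126 0.4966031299200504 0.4524422089980315
```

View pics/w9.png

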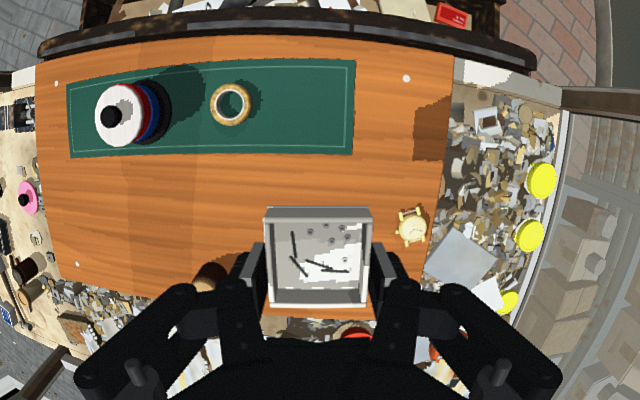

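Square tray is level in the hand (318,256); the ring is at (231,104). The mat midline at y = 0.22 is x ≈ 0.453, so I'll place at (0.452, 0.2185).

```bash
python3 -c "
from h import *
togo(.452,.2185,.048,93.8)"
```

```text
spin -0.01 xyz units after spin [1.57 0.11 2.76]
```

```bash
python3 -m creep '[[0.4,0.03,0.1,0,0.4],[0.4,0.03,0.2,0,0.4],[0.4,0.03,0.3,0,0.4],[0.37,0.02,0.4,0,0.4],[0,0,0.5,0,0.4],[0,0,0.5,0,0.4],[0,0,0.4,0,0.4],[0,0,0.2,0,0.4],[0,0,0.1,0,0.4],[0,0,0.06,0,0.4],[0,0,0,0,0.4]]' && python3 -m creep '[[0,0,0.04,0,0.4],[0,0,0.03,0,0.4],[0,0,0,0,0.4]]'
```

```text
time: 37.28
tool_pos: [0.4522, 0.219, 0.0482]
tcp_rot: [-0.104, 3.139, 0.0]
wrist_force: [-0.2, -0.1, -0.5]
width: 0.579
grip_force: 32.4
time: 37.65
tool_pos: [0.4518, 0.2189, 0.0443]
tcp_rot: [-0.104, 3.14, 0.0]
wrist_force: [-0.0, -0.1, -0.9]
width: 0.576
grip_force: 32.4
```

```bash
python3 -m creep '[[0,0,0.02,0,0.4],[0,0,0,0,0.4]]' && python3 -m creep '[[0,0,0,0,0.65],[0,0,0,0,0.72],[0,0,0,0,0.72],[0,0,-0.2,0,0.72],[0,0,-0.4,0,0.72],[0,0,-0.5,0,0.72],[0,0,-0.5,0,0.72],[0,0,-0.5,0,0.72],[-0.3,0.3,-0.5,0,0.72],[-0.5,0.5,-0.1,0,0.72],[-0.5,0.5,0,0,0.72],[-0.3,0.4,0,0,0.72],[0,0.15,0,0,0.72],[0,0,0,0,0.72],[0,0,0,0,0.72]]' && python3 look.py w10 | egrep "cam|lid|ring|square|gold"; python3 - <<'E'
from h import *
p=bot.read_camera("wrist"); r=bot.regions_of("gold_watch",p)[0]; l,t,R,b=map(int,r["bbox"]); print(r["score"],r["bbox"]); save(p,"w10c",(l-25,t-25,R+25,b+25),6)
m=r["mask"].astype(np.uint8); c=max(cv2.findContours(m,0,cv2.CHAIN_APPROX_NONE)[0],key=len)[:,0]
q=np.array([atz(p,u,v,.045,True)[:2] for u,v in c]).astype(np.float32)*1000; print(cv2.minAreaRect(q),cv2.boxPoints(cv2.minAreaRect(q)))
E
```

```text
time: 37.9
tool_pos: [0.4518, 0.2189, 0.0443]
tcp_rot: [0.104, -3.14, 0.0]
wrist_force: [-3.2, -1.4, 6.8]
width: 0.575
grip_force: 33.2
time: 39.78
tool_pos: [0.5248, 0.3157, 0.1783]
tcp_rot: [0.104, -3.139, 0.001]
wrist_force: [-0.6, 0.1, 0.4]
width: 0.724
grip_force: 0.0
cam [0.4498 0.3105 0.3198] [ 0.2904  0.0201 -0.9567]
case_ring 0.56 [123.  91. 158. 129.] cen [0.4552 0.1394] circ [0.4555 0.1397] 922
case_ring 0.34 [189.  73. 246. 131.] cen [0.4494 0.2206] circ [0.4495 0.2196] 3228
tray_lid 0.61 [ 30. 102.  64. 153.] cen [ 0.4645 -0.0052] circ [ 0.4647 -0.0067] 1423
tray_lid 0.42 [  0. 190.   6. 213.] cen [ 0.5674 -0.1426] circ [ 0.5657 -0.145 ] 111
square_tray 0.92 [184.  73. 245. 132.] cen [0.4493 0.2206] circ [0.449  0.2195] 3239
gold_watch 0.72 [301. 208. 334. 249.] cen [0.563  0.3177] circ [0.5629 0.3177] 950
0.56 [302.5, 207.1, 333.2, 248.7]
((563.8260498046875, 316.65008544921875), (39.513736724853516, 32.72649383544922), 21.8199462890625) [[539.4025  324.49756]
 [551.5667  294.11572]
 [588.2496  308.8026 ]
 [576.0854  339.18445]]
```

View pics/w10c.png

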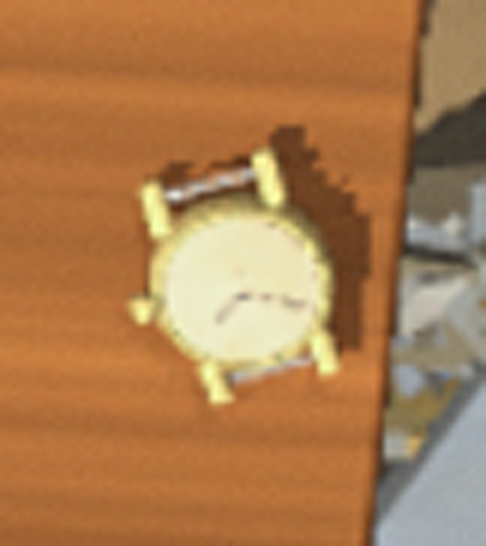

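View pics/w10.png

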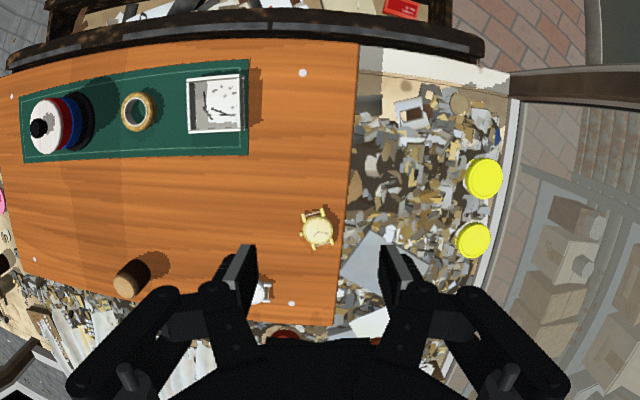

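The square tray stands flat on the mat at (215,103). The gold watch is at (318,229), close to the board's edge, with its crown on the right-hand side of the robot (crop 140,308). I'll compute its pose, and check how high the clutter beyond the edge is before the finger goes there.

```bash
python3 - <<'E'
from h import *
import pickle
p=bot.read_camera("wrist"); pickle.dump(p,open("A.pkl","wb"))
L=[(150,190),(262,158),(220,395),(330,365)]
W=np.array([atz(p,277+u/6,182+v/6,.042,True)[:2] for u,v in L]); print(W,W.mean(0))
a=W[2:].mean(0)-W[:2].mean(0); b=(W[1]-W[0]+W[3]-W[2]); print(np.degrees(np.arctan2(a[1],a[0])),np.degrees(np.arctan2(b[1],b[0])))
print("case", atz(p,277+241/6,182+285/6,.047,True), "edge",atz(p,347,225,.038,True),atz(p,340,260,.038,True))
togo(.566,.317,.13,111)
E
```

```text
[[0.55066527 0.30324748]
 [0.54412856 0.32062086]
 [0.58599982 0.31658152]
 [0.57933991 0.33431171]] [0.56503339 0.31869039]
20.960959614001283 110.60293657196024
case [0.56391719 0.3186083  0.047     ] edge [0.56104949 0.34777179 0.038     ] [0.60025227 0.34453958 0.038     ]
spin -3.0 xyz units after spin [-0.76 -0.28  0.97]
```

```bash
python3 -m creep '[[0,0,0,-1,0.52],[0,0,0,-1,0.52],[0,0,0,-1,0.52],[-0.4,-0.1,0.3,0,0.52],[-0.36,-0.15,0.4,0,0.52],[0,0,0.27,0,0.52],[0,0,0,0,0.52],[0,0,0,0,0.52]]' && python3 - <<'E'
from h import *
import pickle
np.set_printoptions(precision=4,suppress=True)
A=pickle.load(open("A.pkl","rb")); p=bot.read_camera("wrist"); save(p,"w11",(120,120,520,400),2)
s=cv2.SIFT_create(3000); G=[cv2.cvtColor(x["pixels"],cv2.COLOR_RGB2GRAY) for x in (A,p)]
(ka,da),(kb,db)=[s.detectAndCompute(g,None) for g in G]
O=[]
for m,n in cv2.BFMatcher().knnMatch(da,db,k=2):
    if m.distance<.8*n.distance:
        a=ray(A,*ka[m.queryIdx].pt,True); b=ray(p,*kb[m.trainIdx].pt,True); q=tri([a,b]); e=np.linalg.norm(np.cross(a[1],q-a[0]))
        if e<.003 and .5<q[0]<.63 and .29<q[1]<.4: O.append(q)
O=np.array(O); print(len(O)); print(O[O[:,1].argsort()])
for r in bot.regions_of("gold_watch",p)[:2]:
    ys,xs=np.nonzero(r["mask"]); print(r["score"],r["bbox"],atz(p,xs.mean(),ys.mean(),.045,True))
E
```

```text
time: 41.42
tool_pos: [0.565, 0.3186, 0.1303]
tcp_rot: [-0.573, 3.089, 0.0]
wrist_force: [-0.5, -0.2, -0.3]
width: 0.522
grip_force: 0.0
71
[[0.5072 0.2958 0.2418]
 [0.5713 0.3025 0.0426]
 [0.5713 0.3025 0.0426]
 [0.5592 0.303  0.0438]
 [0.5516 0.3035 0.0428]
 [0.576  0.3053 0.0428]
 [0.5503 0.3062 0.0349]
 [0.553  0.3074 0.0433]
 [0.5479 0.3115 0.0433]
 [0.5842 0.3157 0.0444]
 [0.5491 0.3189 0.0428]
 [0.5454 0.3209 0.0422]
 [0.5484 0.3222 0.045 ]
 [0.5517 0.3298 0.0412]
 [0.5722 0.3357 0.0407]
 [0.5499 0.339  0.0376]
 [0.5563 0.3405 0.0389]
 [0.5776 0.3413 0.0352]
 [0.5776 0.3413 0.0352]
 [0.5163 0.3456 0.0307]
 [0.6074 0.3473 0.0273]
 [0.6227 0.3482 0.0273]
 [0.5625 0.3489 0.0225]
 [0.5729 0.351  0.0272]
 [0.5798 0.3516 0.0255]
 [0.5027 0.3541 0.0157]
 [0.5027 0.3541 0.0157]
 [0.5397 0.3542 0.0093]
 [0.5636 0.3544 0.0174]
 [0.59   0.3545 0.023 ]
 [0.5315 0.3573 0.0141]
 [0.5639 0.3652 0.031 ]
 [0.5503 0.3656 0.0154]
 [0.5385 0.3664 0.0151]
 [0.5686 0.367  0.0319]
 [0.5573 0.3677 0.0194]
 [0.5218 0.3688 0.0162]
 [0.5218 0.3688 0.0162]
 [0.5602 0.3718 0.0204]
 [0.5323 0.3721 0.0218]
 [0.5711 0.3728 0.0288]
 [0.5056 0.3747 0.0203]
 [0.5151 0.3748 0.0202]
 [0.5628 0.3749 0.0204]
 [0.5653 0.3753 0.0262]
 [0.5563 0.3755 0.0252]
 [0.5563 0.3755 0.0252]
 [0.5417 0.378  0.0243]
 [0.5417 0.378  0.0243]
 [0.512  0.3795 0.0091]
 [0.5681 0.3811 0.0245]
 [0.5681 0.3811 0.0245]
 [0.527  0.3826 0.0274]
 [0.5126 0.3836 0.0221]
 [0.5299 0.3866 0.0259]
 [0.5299 0.3866 0.0259]
 [0.5742 0.3867 0.0261]
 [0.5145 0.387  0.0247]
 [0.5734 0.3887 0.0298]
 [0.5407 0.3904 0.0257]
 [0.5407 0.3904 0.0257]
 [0.5507 0.3907 0.0264]
 [0.5538 0.3909 0.0272]
 [0.5248 0.3937 0.0264]
 [0.5663 0.3942 0.0266]
 [0.5138 0.3944 0.0211]
 [0.5051 0.3982 0.0229]
 [0.5051 0.3982 0.0229]
 [0.5158 0.3984 0.0243]
 [0.5158 0.3984 0.0243]
 [0.5615 0.3999 0.0251]]
0.92 [297.5, 179.1, 337.7, 228.4] [0.564  0.3176 0.045 ]
```

View pics/w11.png

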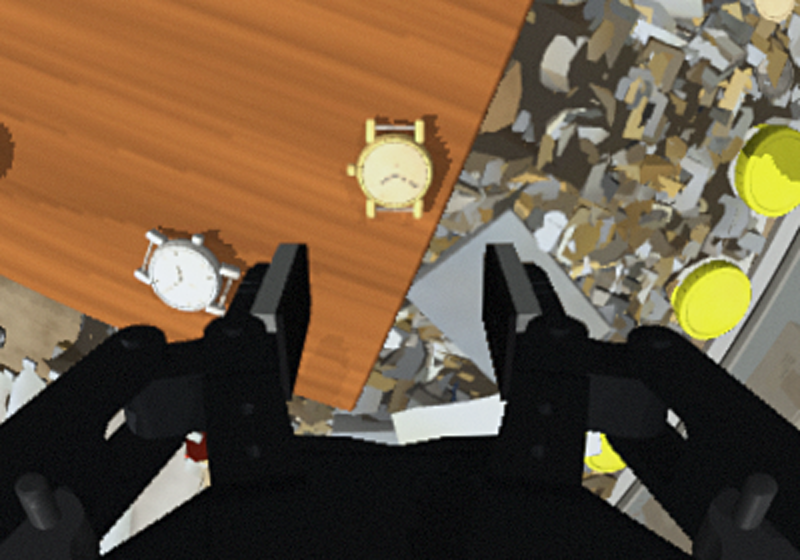

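The clutter beyond the edge lies below 0.032 m, so the finger clears it. The watch (crop 395,172) is aligned with the midline between the fingers. Grasping low.

```bash
python3 -m creep '[[-0.02,0,0.4,0,0.52],[0,0,0.5,0,0.52],[0,0,0.5,0,0.52],[0,0,0.3,0,0.52],[0,0,0.12,0,0.52],[0,0,0,0,0.52],[0,0,0,0,0.52]]' && python3 -m creep '[[0,0,0,0,0.42],[0,0,0,0,0.3],[0,0,0,0,0.2],[0,0,0,0,0.2],[0,0,0,0,0.2]]' 25
```

```text
time: 42.4
tool_pos: [0.5672, 0.3192, 0.0399]
tcp_rot: [-0.572, 3.087, 0.001]
wrist_force: [-0.1, 0.0, 0.4]
width: 0.518
grip_force: 0.0
time: 43.02
tool_pos: [0.567, 0.3192, 0.04]
tcp_rot: [-0.572, 3.087, 0.001]
wrist_force: [-1.4, -0.3, 6.2]
width: 0.353
grip_force: 24.7
```

```bash
python3 -m creep '[[0,0,-0.2,0,0.2],[0,0,-0.4,0,0.2],[0,0,-0.5,0,0.2],[0,0,-0.5,0,0.2],[0,0,-0.5,0,0.2],[0,0,-0.3,1,0.2],[0,0,0,1,0.2],[0,0,0,1,0.2],[0,0,0,0,0.2]]' && python3 -c "
from h import *
togo(.53,.137,.155,93.8)
p=bot.read_camera('wrist'); [print(r['score'],r['bbox']) for r in bot.look_for('gold_watch',p)]"
```

```text
time: 44.15
tool_pos: [0.5666, 0.3189, 0.16]
tcp_rot: [-0.106, 3.139, 0.001]
wrist_force: [0.4, 0.3, -0.0]
width: 0.352
grip_force: 24.9
spin 0.01 xyz units after spin [ 0.97 -3.58  0.1 ]
0.62 [291.5, 219.3, 349.0, 290.0]
```

```bash
python3 -m creep '[[0.12,-0.3,0,0,0.2],[0.12,-0.47,0,0,0.2],[0.12,-0.47,0,0,0.2],[0.12,-0.47,0,0,0.2],[0.12,-0.47,0,0,0.2],[0.12,-0.47,0,0,0.2],[0.12,-0.47,0,0,0.2],[0.13,-0.46,0,0,0.2],[0,0,0,0,0.2],[0,0,0,0,0.2]]' && python3 look.py w12 | egrep "cam|ring|gold" ; python3 - <<'E'
from h import *
p=bot.read_camera("wrist"); r=bot.look_for("gold_watch",p)[0]; print(r)
l,t,R,b=r["bbox"]
for z in (.16,.165): print(atz(p,(l+R)/2,(t+b)/2,z,True), np.ptp([atz(p,(l+R)/2,v,z,True)[0] for v in (t,b)]))
E
```

```text
time: 45.5
tool_pos: [0.53, 0.1368, 0.159]
tcp_rot: [-0.103, 3.139, 0.001]
wrist_force: [-0.7, -0.2, -0.5]
width: 0.354
grip_force: 24.9
cam [0.4548 0.1315 0.3004] [ 0.2915  0.021  -0.9564]
case_ring 0.88 [299.  85. 344. 129.] cen [0.4548 0.134 ] circ [0.4548 0.134 ] 1103
gold_watch 0.65 [290. 217. 348. 293.] cen [0.5865 0.1435] circ [0.5848 0.1447] 3136
{'bbox': [290.1, 217.8, 349.6, 291.1], 'score': 0.57}
[0.52668537 0.13797499 0.16      ] 0.04223036872534902
[0.52411884 0.13775523 0.165     ] 0.04072396139647816
```

View pics/w12.png

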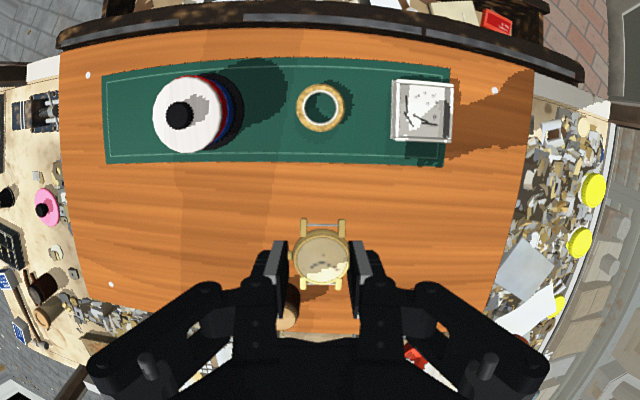

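The watch is held level and dial up (320,258). The ring is at (320,107), directly below the camera, at (0.4548, 0.134).

```bash
python3 -c "
from h import *
togo(.4553,.134,.058,93.8)"
```

```text
spin 0.0 xyz units after spin [1.49 0.04 2.01]
```

```bash
python3 -m creep '[[0.4,0.01,0.1,0,0.2],[0.4,0.01,0.2,0,0.2],[0.4,0.01,0.3,0,0.2],[0.29,0.01,0.4,0,0.2],[0,0,0.5,0,0.2],[0,0,0.3,0,0.2],[0,0,0.15,0,0.2],[0,0,0.06,0,0.2],[0,0,0,0,0.2]]' && python3 -m creep '[[0,0,0.03,0,0.2],[0,0,0.03,0,0.2],[0,0,0,0,0.2]]'
```

```text
time: 47.22
tool_pos: [0.4559, 0.1341, 0.0587]
tcp_rot: [-0.104, 3.139, 0.0]
wrist_force: [0.5, 0.2, -0.2]
width: 0.355
grip_force: 24.9
time: 47.6
tool_pos: [0.4553, 0.134, 0.0553]
tcp_rot: [-0.104, 3.14, 0.0]
wrist_force: [0.2, 0.4, -0.2]
width: 0.357
grip_force: 24.9
```

```bash
python3 -m creep '[[0,0,0.02,0,0.2],[0,0,0.02,0,0.2],[0,0,0,0,0.2]]'
```

```text
time: 47.98
tool_pos: [0.4556, 0.1341, 0.0543]
tcp_rot: [-0.104, 3.14, 0.0]
wrist_force: [-3.3, -1.1, 7.6]
width: 0.352
grip_force: 25.4
```

Contact at the expected height. I'll release, rise, draw back and check.

```bash
python3 -m creep '[[0,0,0,0,0.4],[0,0,0,0,0.45],[0,0,0,0,0.45],[0,0,-0.1,0,0.45],[0,0,-0.3,0,0.45],[0,0,-0.5,0,0.45],[0,0,-0.5,0,0.45],[-0.3,0,-0.5,0,0.5],[-0.5,0,-0.5,0,0.5],[-0.5,0,-0.3,0,0.5],[-0.2,0,0,0,0.5],[0,0,0,0,0.5],[0,0,0,0,0.5]]' && python3 look.py w13 | egrep "cam|ring|gold|square|lid|base"; python3 - <<'E'
from h import *
p=bot.read_camera("wrist"); save(p,"w13c",(90,40,490,170),2)
s=bot.read_camera("side"); save(s,"s13",(260,180,420,320),4); cv2.imwrite("pics/fin.png",np.vstack([cv2.resize(cv2.imread("pics/w13c.png"),(640,208)),cv2.resize(cv2.imread("pics/s13.png"),(440,385))[:, :440] if 0 else cv2.copyMakeBorder(cv2.resize(cv2.imread("pics/s13.png"),(440,385)),0,0,0,200,0)]))
E
```

```text
time: 49.6
tool_pos: [0.5285, 0.1387, 0.187]
tcp_rot: [0.104, -3.137, 0.001]
wrist_force: [-0.7, 0.2, 0.3]
width: 0.502
grip_force: 0.0
cam [0.4539 0.1335 0.3287] [ 0.2881  0.0202 -0.9574]
tray_base 0.79 [211.  78. 246. 149.] cen [0.4578 0.0594] circ [0.4607 0.0432] 669
case_ring 0.63 [297.  89. 340. 131.] cen [0.4608 0.1306] circ [0.4547 0.1342] 339
tray_lid 0.8 [170.  83. 228. 148.] cen [0.4639 0.0233] circ [0.4638 0.0229] 3355
tray_lid 0.55 [ 46. 184.  71. 219.] cen [ 0.5627 -0.1824] circ [ 0.5626 -0.1809] 685
square_tray 0.87 [382.  83. 438. 140.] cen [0.4498 0.2176] circ [0.4501 0.2161] 3155
square_tray 0.71 [113.  63. 437. 163.] cen [0.4609 0.0939] circ [0.4597 0.0974] 19788
gold_watch 0.96 [302.  86. 337. 132.] cen [0.4536 0.136 ] circ [0.4537 0.1358] 1051
```

View pics/fin.png

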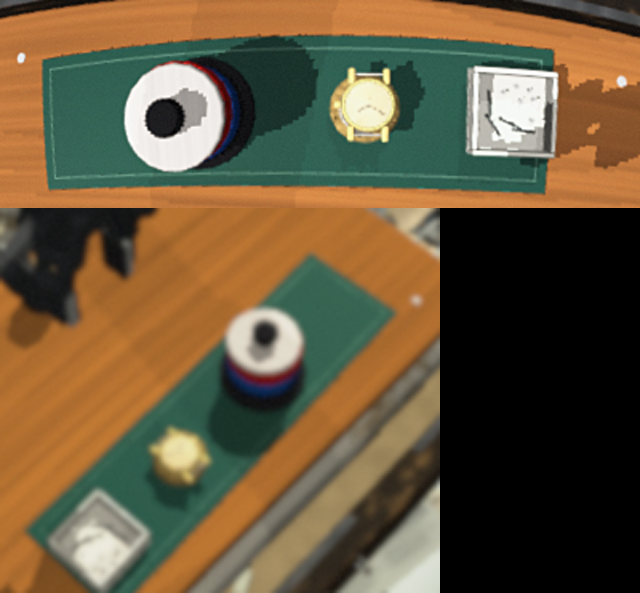

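The wrist crop and side crop show the stack capped level by the grey lid (175,115 / 263,350). The gold watch lies dial up, centred on the ring (365,105), and the white tray is flat on the mat, in the row (511,112). The gripper is clear, so I'm handing in.

```bash
python3 -c "
from h import *
print(bot.finish_job())"
```

```text
the job is handed in; nothing more can be done
None
```

I handed the job in at about 50 s. In the last pictures, blue, red and lid sit stacked in the base, the gold watch lies dial up on the ring, and the square tray is flat on the mat about 85 mm beyond the ring. The hand-in gave no verdict.

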